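Seat a label holder in the paint rack's tray and hold it home

ROBOT

A 7-joint arm with a two-finger parallel gripper is mounted at the origin on the work surface. World frame = base frame: x ahead of the robot, y to its left, z up, the work surface at z = 0. Lengths are in m, angles in rad, forces in N, time in s.
With the tool pointing down it reaches from about 0.4 to 0.85 m from the base axis. Payload 10.4 kg.
Tool frame: the origin (TCP) lies on the centre line of the jaws, within the pads' length; the fingertips stand 11 mm ahead of it and the grasp point (between the pads) lies 8 mm behind it (manip.finger_overhang is the distance from the TCP to the fingertips, in m); z points along the fingers, y is the line along which they close (so a half turn about z gives the same grasp; the last joint's range is limited). The gripper opens to 85 mm and grips with 20 to 120 N. Pads are 22 mm wide; open, the fingers measure 114 mm over their backs; the gripper's body (76 mm by 85 mm) begins 54 mm behind the grasp point. The pads swing forward as they close: fully open they stand 13 mm farther back than shut.
Start: joints at [-1.15, 0.332, -0.065, 1.46, 0.022, 1.35, -0.088], TCP at [0.268, 0.564, 0.242] pointing down, gripper open.
Joint ranges: [-2.6, 2.6], [-0.5, 2.12], [-1.47, 1.34], [0.16, 2.42], [-1.27, 4.41], [0.06, 2.06], [-2.6, 2.6]. Speed limits (rad/s): [2.22, 2.22, 2.79, 2.79, 3.14, 3.14, 3.14].

INTERFACE

Orientations are given as a unit quaternion [x, y, z, w].
In Python, from workcell import manip, imaging, workorder gives the robot as it stands.
- The arm moves only by the tool jog_arm, never from a script. Its argument "deltas" is a list of rows, each an object with "gripper": the opening, from 0 (shut) to 1 (fully open); "offset": the shift along the tool's x, y, z in m, a list of three; "rotation": the turn, a rotation vector about the tool's x, y, z in degrees, a list of three. In form: [{"gripper": gripper, "offset": [tx, ty, tz], "rotation": [ax, ay, az]}, ...]. A call has 1 to 20 rows; each row shifts and turns the commanded pose from where the row before left it, along the tool's axes as they then stand; what a row does not reach is not made up. A row lasts 1/10 s, in which the tool goes at most 50 mm and 8.59 degrees, less where a joint would pass 70% of its speed; a pose out of reach is approached as far as the arm can. A call with a gripper value outside its range is refused whole. The fingers move at their own pace and stop on an object; "newtons" is the grip in N (left out, the last holds). Time passes only in rows, so rows that do not move let the fingers close. It gives the time, the measured TCP pose, the force, the opening and the grip force at its end, in the units of the state.
- manip.get_obs(): the state, without advancing time (a new reading comes with each control period).
- imaging.camera(name): name is "scene" or "top" or "wrist"; returns the picture (420x560x3 uint8, blue, green, red); there is no depth.
- imaging.camera_model(name): a dict with "camera_matrix" (3x3 intrinsics, pixels), "k1" (the pictures are not rectified: a ray, as slopes to the right and down, at radius r is drawn at 1 + k1 r^2 times it, then the intrinsics apply), "world_to_cam" (4x4, takes a point from world to camera coordinates); the wrist camera has in their place "hand_eye" (4x4, takes a point from camera to tool coordinates, whose origin is the TCP and whose axes are the flange's). Camera axes: x right, y up, looking along -z (the intrinsics and any distortion apply to the point x, -y, -z); pixel columns grow to the right and rows downward; lengths in m; the calibration is good to about 2 mm. A picture is of the moment at which its call begins: read the wrist's pose just before it. camera_model takes no time and is no camera call.
- workorder.hand_in(): hands the job in; it is judged then, once.
The state is a dict: "clock": time; "joint_pos": joint angles; "joint_velocities": joint speeds; "tau": joint torques, N m; "position": TCP position; "ee_rot": TCP orientation; "ft_force": force on the tool from outside, world axes, zero at the start; "torque": the same for the moment, N m; "grip_width": opening from 0.0 (shut) to 1.0 (fully open); "grasp_force": force on a finger pad.
Only numpy, scipy, OpenCV 4.12 (cv2) and the standard library are available. Lean on these libraries where they do the work, as an engineer would, in place of code of your own. Each camera call takes 0.05 s, during which the arm holds its last target. There are 200 camera calls.

TASK

Pull the tray of the paint rack out to its stop. Then take the wider of the two label holders from the wooden stand, push it down, upright, into the pocket behind the tray's front lip, and press it fully home against the spring clip, with the tray still fully out: finish while still holding it pressed down, do not let go. Leave the narrow label holder, the cup, the palette dish and the brush where they are.

Things in the scene. Friction and masses are not known exactly. Their poses are not given: they have to be found in the camera images.
- tray (a joint): Opening of the white pull-out tray of the paint rack, in m: 0 pushed in, 0.100 at its outer stop. It slides towards the rack's front (along -x of tray_handle) with about 3 N of friction and stays where it is left. The rack itself is fixed.
- tray_handle (a point): Middle of the steel bar handle on the tray's front; moves with the tray. Bar 100 mm long along y, 8 mm in diameter, 34 mm above the table, 41 mm clear of the tray's front face (gripped from above). x points from the handle into the rack, z up. The rack's deck (100 mm above the table, pots on it up to 158 mm) begins 80 mm behind the handle when the tray is shut.
- pocket (a point): Centre of the pocket's mouth, level with the top of the tray's front lip, 42 mm above the table; moves with the tray, 54.5 mm behind the handle bar, same axes. Slot 9 mm wide (x), 69 mm long (y), open at the top; lip 5 mm thick; inner wall flared at its top, to 44 mm. Spring clip in its bottom, top 24 mm below the mouth. About 50 mm behind its inner wall stand paint pots 58 mm high.
- clip (a joint): How far the spring clip (steel leaf in the bottom of the pocket, moves with the tray) is pressed down, in m: 0 free, 0.008 fully down on its hard stop. Takes 2 N to start it and 7.7 N to hold it fully down; it springs back up when let go.
- holder_mid (a point): Centre of the wide label holder: grey plastic with paper faces, 40 g, upright, 60 mm wide (y), 72 mm tall (z), plate 5 mm thick (x; lowest 6 mm: 3 mm). Top 20 mm: a bar 10 mm thick to grip, its middle 26 mm above this point. Foot 36 mm below this point. Same both ways round. Fully home, its foot is 32 mm below the pocket's mouth, this point 4 mm above the mouth.
- narrow_mid (a point): Centre of the narrow label holder: the same shape and material but only 30 mm wide. To be left alone.
- stand: Fixed wooden stand, 44 mm along x, 172 mm along y, 28 mm high; origin at the centre of its underside. It has two slots, 41 mm to either side of its middle along y, 8 mm wide along x, 22 mm deep, floor 6 mm above the table. One label holder stands in each, their width along the stand's y; which is where varies.
- cup_mid (a point): Rinse cup, white ceramic, 72 mm in diameter, 85 mm high; point 40 mm above its underside. Bystander.
- palette: Round white palette dish, 90 mm in diameter, 18 mm high; origin at the centre of its underside. Bystander.
- brush: Slim artist's paint brush about 175 mm long, 9 mm thick, lying along its x. Bystander.
There are look-alikes about, which are no part of the job. Leave any red or yellow look-alike of the part that bears holder_mid alone.

How it is judged:
On the way, in this order (a step that is already met when the one before it is completed fails the run):
1. the tray is pulled out to its stop (value of joint tray above 0.093 m), for 0.2 s.
2. the wide holder stands in the pocket behind the lip of the open tray (value of joint tray above 0.09 m and x of holder_mid in the frame of pocket between -0.006 and 0.006 m and y of holder_mid in the frame of pocket between -0.008 and 0.008 m and z of holder_mid in the frame of pocket between -0.01 and 0.022 m), for 0.1 s.
At the end, for the whole second after the job is handed in: With the tray within 10 mm of its stop, the wide label holder stands upright (within 8 degrees) in the pocket, has pressed the spring clip down by more than 6 of its 8 mm, and the fingers are still on it with more than 3 N; all this through the last second (value of joint tray above 0.09 m and value of joint clip above 0.006 m and angle between holder_mid's own z axis and vertical below 0.14 rad and x of holder_mid in the frame of pocket between -0.006 and 0.006 m and y of holder_mid in the frame of pocket between -0.008 and 0.008 m and z of holder_mid in the frame of pocket between -0.004 and 0.0075 m and contact force between the fingers and holder above 3 N); the arm keeps its last pose, push and grip.
It fails at once if the narrow label holder was moved (distance of narrow_mid from where it was at the start of the episode above 0.025 m).
It fails at once if the cup, palette dish or brush was moved (distance of any of cup_mid, palette, brush from where it was at the start of the episode above 0.03 m).
It also fails if it takes over 54 s, if anything falls off the work surface, if the arm or the gripper's body presses on something with over 40 N, if the wrist force passes 120 N, or if a joint passes its speed limit or range.

## Working session

There is one attempt and no reset: what is moved stays moved. The work goes in short steps, Python scripts to look and compute and a tool call to move; the robot and the scene stay as the last step left them, time stands still between calls to the robot, and variables do not carry over. Pictures are saved under pics/ and viewed, at most 10 in all, crops included, and the job is handed in when it is done.

Besides the shell and the picture viewer there is one more tool, called after "Emit:" as name([rows], argument=value, ...), one row to a line, values as JSON. jog_arm: Moves the arm, as the interface text tells. Its arguments: {"type":"object","properties":{"deltas":{"type":"array","items":{"type":"object","properties":{"gripper":{"type":"number"},"offset":{"type":"array","items":{"type":"number"}},"rotation":{"type":"array","items":{"type":"number"}}}}},"newtons":{"type":"number"}},"required":["deltas"]}

```bash
ls; mkdir -p pics; cat > h.py <<'E'
import numpy as np, cv2
from scipy.spatial.transform import Rotation as R
from workcell import manip, imaging, workorder
def cam(name):
    m=imaging.camera_model(name)
    K=np.array(m["camera_matrix"]);k1=m["k1"]
    if "hand_eye" in m:
        o=manip.get_obs();T=np.eye(4);T[:3,:3]=R.from_quat(o["ee_rot"]).as_matrix();T[:3,3]=o["position"]
        C=T@np.array(m["hand_eye"])
    else: C=np.linalg.inv(np.array(m["world_to_cam"]))
    return K,k1,C
def ray(c,px):
    K,k1,C=c
    u=cv2.undistortPoints(np.array(px,float).reshape(-1,1,2),K,np.array([k1,0,0,0,0.]))[:,0]
    d=np.c_[u[:,0],-u[:,1],-np.ones(len(u))]@C[:3,:3].T
    return C[:3,3],d
def onz(c,px,z):
    o,d=ray(c,px); return o+d*((z-o[2])/d[:,2])[:,None]
def tri(c1,p1,c2,p2):
    o1,d1=ray(c1,p1);o2,d2=ray(c2,p2);out=[]
    for a,b in zip(d1,d2):
        s=np.linalg.lstsq(np.c_[a,-b],o2-o1,rcond=None)[0]
        x,y=o1+s[0]*a,o2+s[1]*b;out.append(np.r_[(x+y)/2,np.linalg.norm(x-y)])
    return np.array(out)
E
python3 - <<'E'
from h import *
a=imaging.camera("scene");b=imaging.camera("top");w=imaging.camera("wrist")
for n,i in zip("stw",(a,b,w)): cv2.imwrite(f"pics/{n}0.png",i)
o=manip.get_obs();print({k:np.round(o[k],3) for k in o})
for n in("scene","top","wrist"): print(n,[np.round(x,3).tolist() for x in cam(n)])
print(np.round(imaging.camera_model("wrist")["hand_eye"],3), manip.finger_overhang)
E
```

```text
pics
{'clock': np.float64(0.15), 'joint_pos': array([-1.15 ,  0.333, -0.065,  1.461,  0.022,  1.35 , -0.089]), 'joint_velocities': array([-0.001, -0.001,  0.001, -0.004,  0.001, -0.001,  0.001]), 'tau': array([-0.0000e+00, -6.2583e+01,  4.8000e-02, -3.9185e+01,  1.6000e-02,
        7.0000e-03,  0.0000e+00]), 'position': array([0.268, 0.564, 0.242]), 'ee_rot': array([ 0.22 ,  0.975, -0.001, -0.   ]), 'ft_force': array([-0.555,  0.57 , -0.52 ]), 'torque': array([-0.006, -0.007,  0.103]), 'grasp_force': np.float64(0.0), 'grip_width': np.float64(0.997)}
scene [[[530.914, 0.0, 274.39], [0.0, 530.914, 211.132], [0.0, 0.0, 1.0]], 0.04, [[-0.29, -0.608, 0.739, 1.728], [0.957, -0.168, 0.238, 0.386], [-0.02, 0.776, 0.631, 1.061], [0.0, 0.0, 0.0, 1.0]]]
top [[[421.196, 0.0, 281.737], [0.0, 421.196, 209.228], [0.0, 0.0, 1.0]], -0.034, [[0.008, 0.989, -0.145, 0.435], [-1.0, 0.008, 0.001, 0.016], [0.002, 0.145, 0.989, 1.045], [0.0, 0.0, 0.0, 1.0]]]
wrist [[[337.191, 0.0, 280.442], [0.0, 337.191, 213.74], [0.0, 0.0, 1.0]], -0.075, [[0.429, -0.871, -0.24, 0.206], [0.903, 0.414, 0.115, 0.593], [-0.001, -0.266, 0.964, 0.374], [0.0, 0.0, 0.0, 1.0]]]
[[-0.     0.964  0.266  0.068]
 [ 1.     0.     0.    -0.   ]
 [-0.     0.266 -0.964 -0.132]
 [ 0.     0.     0.     1.   ]] 0.011
```

View pics/s0.png

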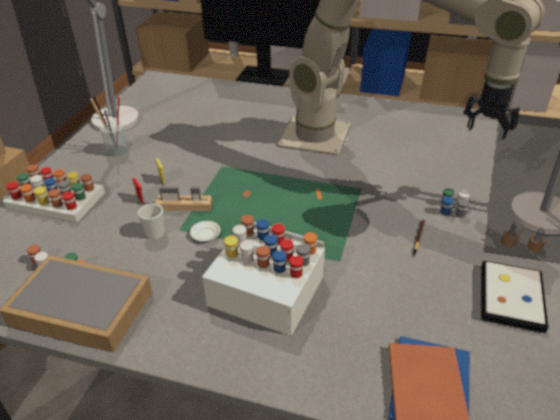

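View pics/t0.png

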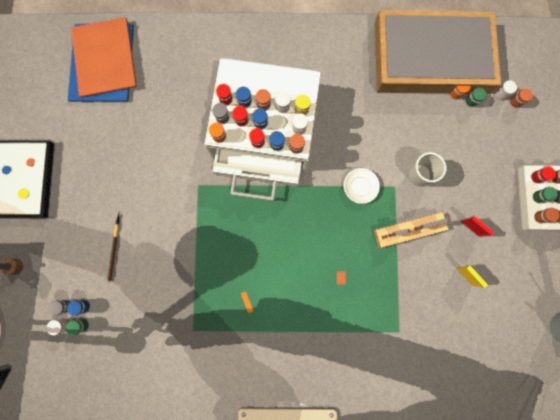

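The scene view shows the rack from behind and the stand (about 183,200) with two dark holders. The top view shows the handle bar at about (254,196), bar ends (232,193)–(276,198), and the stand at about (412,230). The red and yellow look-alikes are to its right, the palette at (361,186), the cup at (430,168) and the brush at (114,248).

```bash
python3 - <<'E'
from h import *
c=cam("top")
print(onz(c,[[232,193],[276,198],[254,196]],.034))
print(onz(c,[[375,232],[446,213],[450,231],[379,248]],.028))
print(onz(c,[[361,186],[430,168]],.02))
b=cv2.imread("pics/t0.png");s=cv2.imread("pics/s0.png")
x=cv2.resize(b[140:260,200:460],None,fx=3,fy=3,interpolation=cv2.INTER_CUBIC)
y=cv2.resize(s[150:215,120:260],(780,362),interpolation=cv2.INTER_CUBIC)
y=y[:240]
cv2.imwrite("pics/c0.png",np.vstack([x,cv2.resize(s[170:215,130:260],(780,240),interpolation=cv2.INTER_CUBIC)]))
E
```

```text
[[0.62213194 0.13668488 0.034     ]
 [0.61059242 0.02917308 0.034     ]
 [0.61511547 0.08284578 0.034     ]]
[[ 0.52988805 -0.21175381  0.028     ]
 [ 0.57778482 -0.38783772  0.028     ]
 [ 0.53355682 -0.39555977  0.028     ]
 [ 0.49120587 -0.22054228  0.028     ]]
[[ 0.64498141 -0.18145112  0.02      ]
 [ 0.69259036 -0.35617346  0.02      ]]
```

View pics/c0.png

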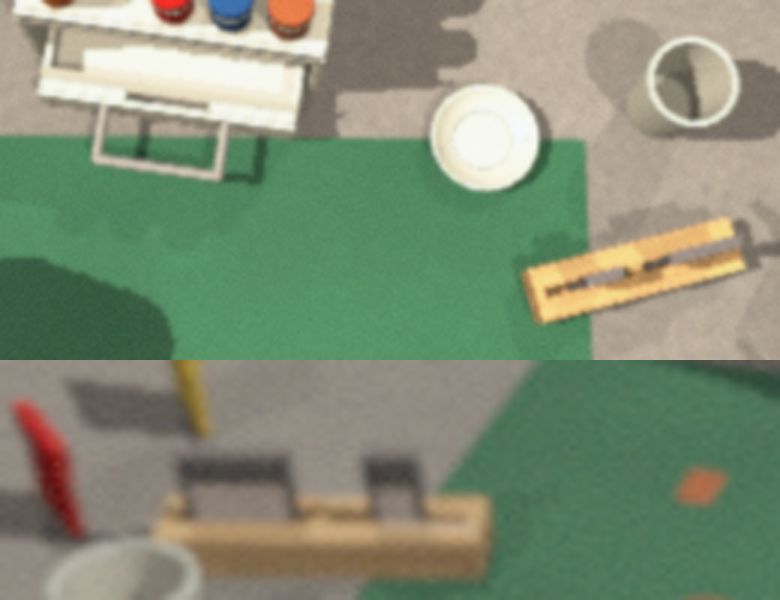

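The wide holder is in the -y slot, on the cup's side. Next I move over the handle for a closer look.

Emit:
jog_arm([
  {"gripper": 1,"offset": [0,0,0],"rotation": [0,0,7.85]},
  {"gripper": 1,"offset": [0,0,0],"rotation": [0,0,7.85]},
  {"gripper": 1,"offset": [0,0,0],"rotation": [0,0,7.85]},
  {"gripper": 1,"offset": [0,0,0],"rotation": [0,0,7.85]},
  {"gripper": 1,"offset": [0,0,0],"rotation": [0,0,7.85]},
  {"gripper": 1,"offset": [0,0,0],"rotation": [0,0,7.85]},
  {"gripper": 1,"offset": [0,0,0],"rotation": [0,0,7.85]},
  {"gripper": 1,"offset": [0,0,0],"rotation": [0,0,7.85]},
  {"gripper": 1,"offset": [0,0,0],"rotation": [0,0,7.85]},
])

```text
clock: 1.05
position: [0.2683, 0.5643, 0.242]
ee_rot: [0.745, 0.667, -0.0, 0.0]
ft_force: [-0.2, 0.7, -0.2]
grip_width: 1.0
grasp_force: 0.0
```

Emit:
jog_arm([
  {"gripper": 1,"offset": [-0.031,0.028,0],"rotation": [0,0,0]},
  {"gripper": 1,"offset": [-0.031,0.028,0],"rotation": [0,0,0]},
  {"gripper": 1,"offset": [-0.031,0.028,0],"rotation": [0,0,0]},
  {"gripper": 1,"offset": [-0.031,0.028,0],"rotation": [0,0,0]},
  {"gripper": 1,"offset": [-0.031,0.028,0],"rotation": [0,0,0]},
  {"gripper": 1,"offset": [-0.031,0.028,0],"rotation": [0,0,0]},
  {"gripper": 1,"offset": [-0.031,0.028,0],"rotation": [0,0,0]},
  {"gripper": 1,"offset": [-0.031,0.028,0],"rotation": [0,0,0]},
  {"gripper": 1,"offset": [-0.031,0.028,0],"rotation": [0,0,0]},
  {"gripper": 1,"offset": [-0.031,0.028,0],"rotation": [0,0,0]},
  {"gripper": 1,"offset": [-0.031,0.028,0],"rotation": [0,0,0]},
  {"gripper": 1,"offset": [-0.031,0.028,0],"rotation": [0,0,0]},
  {"gripper": 1,"offset": [-0.031,0.028,0],"rotation": [0,0,0]},
  {"gripper": 1,"offset": [-0.031,0.028,0],"rotation": [0,0,0]},
  {"gripper": 1,"offset": [0,0,0],"rotation": [0,0,0]},
  {"gripper": 1,"offset": [0,0,0],"rotation": [0,0,0]},
])

```text
clock: 2.65
position: [0.6123, 0.0903, 0.2418]
ee_rot: [0.744, 0.668, -0.0, -0.0]
ft_force: [0.0, 0.6, 0.9]
grip_width: 1.003
grasp_force: 0.0
```

```bash
python3 - <<'E'
from h import *
import pickle
c=cam("wrist");w=imaging.camera("wrist");cv2.imwrite("pics/w1.png",w);pickle.dump(c,open("w1.pkl","wb"))
o=manip.get_obs();print(o["position"],o["ee_rot"],o["joint_pos"])
E
```

```text
[0.61194699 0.09183878 0.2418762 ] [ 7.43569466e-01  6.68658554e-01 -2.32658120e-04 -3.63867044e-04] [-0.58180155  0.33329108  0.45900284  1.50195521 -0.14973829  1.34198991
 -0.21655915]
```

View pics/w1.png

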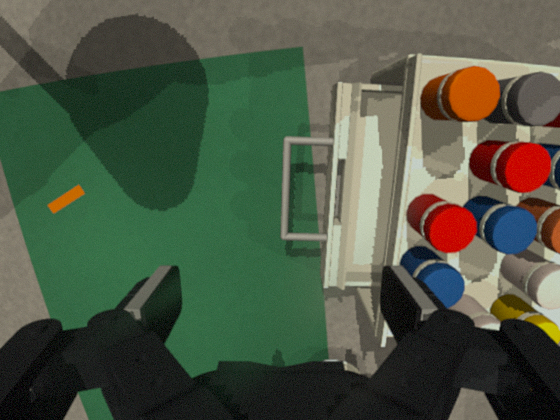

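The bar runs about (287,138)–(284,238), 1.5° or so off vertical. The lip is at x≈340–355 and the pocket is just behind it. I'll triangulate the bar's ends against the top view.

```bash
python3 - <<'E'
from h import *
import pickle
c=pickle.load(open("w1.pkl","rb"));t=cam("top")
def bar(img,x0,y0,x1,y1):
    hsv=cv2.cvtColor(img,cv2.COLOR_BGR2HSV);m=np.zeros(img.shape[:2],np.uint8)
    m[y0:y1,x0:x1]=((hsv[y0:y1,x0:x1,1]<70)&(hsv[y0:y1,x0:x1,2]>90))*255
    n,l,s,ce=cv2.connectedComponentsWithStats(m);i=1+s[1:,4].argmax();p=np.argwhere(l==i)[:,::-1];return p
w=cv2.imread("pics/w1.png");b=cv2.imread("pics/t0.png")
p=bar(w,270,120,298,255);print(p.min(0),p.max(0))
# bar axis: per-row centre
rows=[(y,p[p[:,1]==y][:,0]) for y in range(p[:,1].min()+12,p[:,1].max()-12)]
ys=np.array([r[0] for r in rows]);f=np.polyfit(ys,[r[1].mean() for r in rows],1);print("fit",f,np.mean([len(r[1]) for r in rows]))
y0,y1=p[:,1].min()+4,p[:,1].max()-4
e=np.array([[np.polyval(f,y),y] for y in(y0,y1)]);P=onz(c,e,.034);print(P,P.mean(0),np.linalg.norm(P[0]-P[1]))
q=bar(b,226,187,282,204);print(q.min(0),q.max(0))
te=np.array([[232.5,193.6],[274,199.2]])
print(tri(c,e,t,te))
E
```

```text
[280 136] [297 240]
fit [-3.37376934e-02  2.91232068e+02] 7.3625
[[0.6225619  0.13853621 0.034     ]
 [0.60873179 0.03902877 0.034     ]] [0.61564684 0.08878249 0.034     ] 0.10046393844029969
[230 187] [276 200]
[[0.62302526 0.1374386  0.01945216 0.00082823]
 [0.60898764 0.03455487 0.02217923 0.0013847 ]]
```

Emit:
jog_arm([
  {"gripper": 0.4,"offset": [-0.002,0.004,0],"rotation": [0,0,1.8]},
  {"gripper": 0.4,"offset": [0,0,0.03],"rotation": [0,0,0]},
  {"gripper": 0.4,"offset": [0,0,0.03],"rotation": [0,0,0]},
  {"gripper": 0.4,"offset": [0,0,0.03],"rotation": [0,0,0]},
  {"gripper": 0.4,"offset": [0,0,0.03],"rotation": [0,0,0]},
  {"gripper": 0.4,"offset": [0,0,0.03],"rotation": [0,0,0]},
  {"gripper": 0.4,"offset": [0,0,0.03],"rotation": [0,0,0]},
  {"gripper": 0.4,"offset": [0,0,0.02],"rotation": [0,0,0]},
  {"gripper": 0.4,"offset": [0,0,0.016],"rotation": [0,0,0]},
  {"gripper": 0.4,"offset": [0,0,0],"rotation": [0,0,0]},
  {"gripper": 0,"offset": [0,0,0],"rotation": [0,0,0]},
  {"gripper": 0,"offset": [0,0,0],"rotation": [0,0,0]},
  {"gripper": 0,"offset": [0,0,0],"rotation": [0,0,0]},
  {"gripper": 0,"offset": [0,0,0],"rotation": [0,0,0]},
  {"gripper": 0,"offset": [0,0,0],"rotation": [0,0,0]},
], newtons=40)

```text
clock: 4.2
position: [0.6169, 0.0893, 0.0277]
ee_rot: [0.754, 0.657, 0.001, 0.0]
ft_force: [-0.4, 1.0, 6.5]
grip_width: 0.074
grasp_force: 39.5
```

Emit:
jog_arm([
  {"gripper": 0,"offset": [0,-0.004,0],"rotation": [0,0,0]},
  {"gripper": 0,"offset": [0,-0.007,0],"rotation": [0,0,0]},
  {"gripper": 0,"offset": [0,-0.007,0],"rotation": [0,0,0]},
  {"gripper": 0,"offset": [0,-0.007,0],"rotation": [0,0,0]},
  {"gripper": 0,"offset": [0,-0.007,0],"rotation": [0,0,0]},
  {"gripper": 0,"offset": [0,-0.007,0],"rotation": [0,0,0]},
  {"gripper": 0,"offset": [0,-0.007,0],"rotation": [0,0,0]},
  {"gripper": 0,"offset": [0,-0.007,0],"rotation": [0,0,0]},
  {"gripper": 0,"offset": [0,-0.007,0],"rotation": [0,0,0]},
  {"gripper": 0,"offset": [0,-0.007,0],"rotation": [0,0,0]},
  {"gripper": 0,"offset": [0,-0.007,0],"rotation": [0,0,0]},
  {"gripper": 0,"offset": [0,-0.007,0],"rotation": [0,0,0]},
  {"gripper": 0,"offset": [0,-0.007,0],"rotation": [0,0,0]},
  {"gripper": 0,"offset": [0,-0.007,0],"rotation": [0,0,0]},
  {"gripper": 0,"offset": [0,-0.004,0],"rotation": [0,0,0]},
  {"gripper": 0,"offset": [0,0,0],"rotation": [0,0,0]},
])

```text
clock: 5.8
position: [0.5238, 0.1023, 0.028]
ee_rot: [0.754, 0.657, 0.006, 0.004]
ft_force: [29.3, -0.4, -17.2]
grip_width: 0.074
grasp_force: 39.2
```

Emit:
jog_arm([
  {"gripper": 0,"offset": [0,-0.002,0],"rotation": [0,0,0]},
  {"gripper": 0,"offset": [0,-0.002,0],"rotation": [0,0,0]},
  {"gripper": 0,"offset": [0,-0.002,0],"rotation": [0,0,0]},
  {"gripper": 0,"offset": [0,-0.001,0],"rotation": [0,0,0]},
  {"gripper": 0,"offset": [0,0,0],"rotation": [0,0,0]},
  {"gripper": 0,"offset": [0,0,0],"rotation": [0,0,0]},
])

```text
clock: 6.4
position: [0.5234, 0.1022, 0.0284]
ee_rot: [0.755, 0.656, 0.01, 0.009]
ft_force: [65.0, -2.4, -53.1]
grip_width: 0.073
grasp_force: 38.2
```

Emit:
jog_arm([
  {"gripper": 0,"offset": [0,0.003,0],"rotation": [0,0,0]},
  {"gripper": 0,"offset": [0,0.003,0],"rotation": [0,0,0]},
  {"gripper": 0,"offset": [0,0.001,0],"rotation": [0,0,0]},
  {"gripper": 0,"offset": [0,0,0],"rotation": [0,0,0]},
  {"gripper": 0.35,"offset": [0,0,0],"rotation": [0,0,0]},
  {"gripper": 0.35,"offset": [0,0,0],"rotation": [0,0,0]},
  {"gripper": 0.35,"offset": [0,0,0],"rotation": [0,0,0]},
  {"gripper": 0.35,"offset": [0,0,0],"rotation": [0,0,0]},
])

```text
clock: 7.2
position: [0.5173, 0.1026, 0.0261]
ee_rot: [0.754, 0.657, -0.0, -0.0]
ft_force: [-0.0, 1.3, 0.6]
grip_width: 0.354
grasp_force: 0.0
```

Emit:
jog_arm([
  {"gripper": 0.35,"offset": [0,0,-0.02],"rotation": [0,0,0]},
  {"gripper": 0.35,"offset": [0,0,-0.03],"rotation": [0,0,0]},
  {"gripper": 0.35,"offset": [0,0,-0.03],"rotation": [0,0,0]},
  {"gripper": 0.35,"offset": [0,0,-0.03],"rotation": [0,0,0]},
  {"gripper": 0.35,"offset": [0,0,-0.03],"rotation": [0,0,0]},
  {"gripper": 0.35,"offset": [0,0,-0.03],"rotation": [0,0,0]},
  {"gripper": 0.35,"offset": [0,0,-0.03],"rotation": [0,0,0]},
  {"gripper": 1,"offset": [0,0.03,0],"rotation": [0,0,0]},
  {"gripper": 1,"offset": [0,0.03,0],"rotation": [0,0,0]},
  {"gripper": 1,"offset": [0,0,0],"rotation": [0,0,0]},
  {"gripper": 1,"offset": [0,0,0],"rotation": [0,0,0]},
  {"gripper": 1,"offset": [0,0,0],"rotation": [0,0,0]},
])

```text
clock: 8.4
position: [0.5766, 0.0945, 0.226]
ee_rot: [0.754, 0.657, -0.0, -0.0]
ft_force: [0.4, -0.4, -0.7]
grip_width: 0.999
grasp_force: 0.0
```

```bash
python3 - <<'E'
from h import *
import pickle
c=cam("wrist");w=imaging.camera("wrist");t=imaging.camera("top");cv2.imwrite("pics/w2.png",w);cv2.imwrite("pics/t2.png",t);pickle.dump(c,open("w2.pkl","wb"))
o=manip.get_obs();print(o["position"],o["ee_rot"],o["ft_force"])
x=cv2.resize(t[140:260,200:460],None,fx=3,fy=3,interpolation=cv2.INTER_CUBIC)
cv2.imwrite("pics/c2.png",x)
E
```

```text
[0.57665505 0.09465126 0.22638907] [ 7.53832556e-01  6.57066484e-01  9.79702490e-05 -3.20084403e-04] [0.65824936 0.54323945 0.68644667]
```

View pics/w2.png

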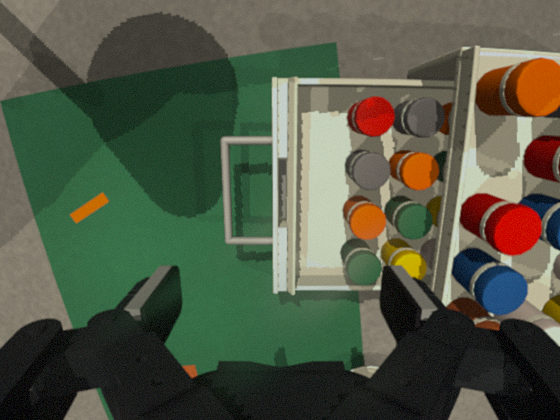

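The tray is out, with pots visible inside it. The bar is at x≈226, the lip at x≈274–287 and a dark notch at about (283,158–214). I'll zoom in on the lip.

```bash
python3 - <<'E'
from h import *
import pickle
w=cv2.imread("pics/w2.png")
x=cv2.resize(w[125:255,215:315],None,fx=4.6,fy=4.6,interpolation=cv2.INTER_CUBIC)
cv2.imwrite("pics/c3.png",x)
exec(open("/dev/null").read())
c=pickle.load(open("w2.pkl","rb"))
hsv=cv2.cvtColor(w,cv2.COLOR_BGR2HSV)
m=((hsv[...,1]<70)&(hsv[...,2]>90)).astype(np.uint8)
ys=np.arange(148,232);xs=[np.flatnonzero(m[y,215:240]).mean()+215 for y in ys]
f=np.polyfit(ys,xs,1);col=np.polyval(f,190)
y=[k for k in range(130,252) if m[k,int(round(np.polyval(f,k)))]];print(f,y[0],y[-1])
e=np.array([[np.polyval(f,k),k] for k in (y[0]+.5,y[-1]-.5)]);P=onz(c,e,.034);print(P,P.mean(0),np.linalg.norm(P[0]-P[1]))
for r in (165,190,207): print(r,w[r,268:302].mean(1).astype(int))
E
```

```text
[3.93287435e-02 2.18386489e+02] 136 244
[[0.52974598 0.15482509 0.034     ]
 [0.51474902 0.04852844 0.034     ]] [0.5222475  0.10167677 0.034     ] 0.10734936449702913
165 [ 60  57  53  58 124 192 207 202 196 147  95  66  73  68  76  73  67  72
 104 144 159 158 157 156 156 172 192 187 148 107  99 101  98 122]
190 [ 76  73  75  71 110 193 201 201 194 163 103  70  67  80 100 122 127 117
 106 134 156 151 157 156 158 174 191 182 133 100 100 121 149 166]
207 [ 80  79  74  76 115 187 206 197 195 167 107  78  75  90 121 127 121 116
 118 155 160 157 151 151 156 177 188 177 123  98 103 102 126 167]
```

View pics/c3.png

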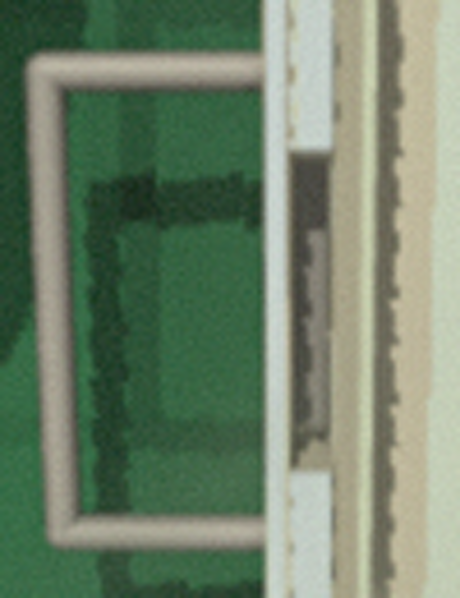

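The pocket mouth spans about (278–287, 158–227) in full-image pixels. I'll work out its pose and check the travel against the deck edge.

```bash
python3 - <<'E'
from h import *
import pickle
c1=pickle.load(open("w1.pkl","rb"));c=pickle.load(open("w2.pkl","rb"))
cr=np.array([[290,152],[330,152],[290,470],[330,470]])/4.6+[215-.5+.1,125-.4]
P=onz(c,cr,.042);print("pocket corners",P.round(4).tolist(),P.mean(0),np.linalg.norm(P[0]-P[2]),np.linalg.norm(P[0]-P[1]))
w1=cv2.imread("pics/w1.png");w2=cv2.imread("pics/w2.png")
A=onz(c1,[[413,57],[386,345]],.1);B=onz(c,[[461,52],[436,290]],.1)
for A,h in((A,[.6156,.0888]),(B,[.5222,.1017])):
    d=(A[0]-A[1])[:2];d/=np.linalg.norm(d);n=np.array([d[1],-d[0]]);print("yaw",np.degrees(np.arctan2(n[1],n[0])),"dist",(A[0][:2]-h)@n)
# stand look
t=cam("top");
E
```

```text
pocket corners [[0.5776, 0.1288, 0.042], [0.5856, 0.1277, 0.042], [0.5682, 0.0619, 0.042], [0.5766, 0.0607, 0.042]] [0.57699906 0.09480961 0.042     ] 0.06759570468556658 0.008111913222309652
yaw -6.1452721862876505 dist 0.09742524652143462
yaw -6.9143739634617845 dist 0.18741318321492292
```

The pocket is at about (0.577, 0.095) with yaw -8°, and the bar offset agrees. Now I go to the stand.

Emit:
jog_arm([
  {"gripper": 1,"offset": [0,0,0],"rotation": [0,0,-7.7]},
  {"gripper": 1,"offset": [0,0,0],"rotation": [0,0,-7.7]},
  {"gripper": 1,"offset": [0,0,0],"rotation": [0,0,-7.6]},
  {"gripper": 1,"offset": [-0.0364,-0.0132,0],"rotation": [0,0,0]},
  {"gripper": 1,"offset": [-0.0364,-0.0132,0],"rotation": [0,0,0]},
  {"gripper": 1,"offset": [-0.0364,-0.0132,0],"rotation": [0,0,0]},
  {"gripper": 1,"offset": [-0.0364,-0.0132,0],"rotation": [0,0,0]},
  {"gripper": 1,"offset": [-0.0364,-0.0132,0],"rotation": [0,0,0]},
  {"gripper": 1,"offset": [-0.0364,-0.0132,0],"rotation": [0,0,0]},
  {"gripper": 1,"offset": [-0.0364,-0.0132,0],"rotation": [0,0,0]},
  {"gripper": 1,"offset": [-0.0364,-0.0132,0],"rotation": [0,0,0]},
  {"gripper": 1,"offset": [-0.0364,-0.0132,0],"rotation": [0,0,0]},
  {"gripper": 1,"offset": [-0.0364,-0.0132,0],"rotation": [0,0,0]},
  {"gripper": 1,"offset": [-0.0364,-0.0132,0],"rotation": [0,0,0]},
  {"gripper": 1,"offset": [0,0,0],"rotation": [0,0,0]},
  {"gripper": 1,"offset": [0,0,0],"rotation": [0,0,0]},
  {"gripper": 1,"offset": [0,0,0],"rotation": [0,0,0]},
])

```text
clock: 10.2
position: [0.5421, -0.3285, 0.2262]
ee_rot: [0.607, 0.795, 0.001, -0.0]
ft_force: [0.1, 0.7, -0.1]
grip_width: 0.998
grasp_force: 0.0
```

```bash
python3 - <<'E'
from h import *
import pickle
c=cam("wrist");w=imaging.camera("wrist");cv2.imwrite("pics/w3.png",w);pickle.dump(c,open("w3.pkl","wb"))
o=manip.get_obs();print(o["position"],o["ee_rot"],o["joint_pos"])
E
```

```text
[ 0.54224576 -0.32826843  0.22626478] [ 6.06999080e-01  7.94702293e-01  5.80792822e-04 -2.12340047e-04] [-0.0127687   0.40722465  0.64791493  1.48874879 -0.2499503   1.3293923
  0.92188967]
```

View pics/w3.png

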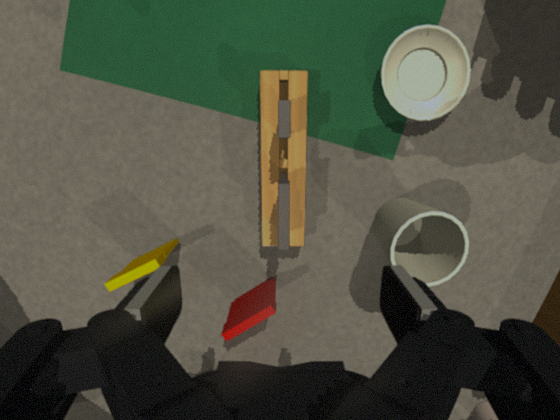

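The stand runs vertically, with its top at x≈260–307 and y≈70–247. The narrow bar is at (285,100–137), the wide bar at about (284,183–248) and the red look-alike at (250,305), clear of the approach. I'll measure the wide bar by mask, then again from a lower pose for its height.

```bash
cat > hold.py <<'E'
from h import *
def wide(w,z=.078,c=None,roi=(170,265,268,302)):
    hsv=cv2.cvtColor(cv2.GaussianBlur(w,(3,3),0),cv2.COLOR_BGR2HSV);a,b,l,r=roi
    m=np.zeros(w.shape[:2],np.uint8);m[a:b,l:r]=((hsv[a:b,l:r,1]<75)&(hsv[a:b,l:r,2]>60))*255
    n,L,s,ce=cv2.connectedComponentsWithStats(m);i=1+s[1:,4].argmax()
    rc=cv2.minAreaRect(np.argwhere(L==i)[:,::-1].astype(np.float32));return rc
E
python3 - <<'E'
from hold import *
import pickle
w=cv2.imread("pics/w3.png");c=pickle.load(open("w3.pkl","rb"))
rc=wide(w);print(rc);B=cv2.boxPoints(rc);print(B.round(1).tolist())
print(onz(c,B,.078).round(4).tolist(),onz(c,[rc[0]],.078))
S=onz(c,[[260,70],[307.5,70],[304,247],[262.5,247]],.028);print(S.round(4).tolist(),S.mean(0))
for r in(190,215,240,247,250,253): print(r,w[r,272:296].tolist()[::3])
E
```

```text
((284.5, 218.5), (91.0, 33.0), 90.0)
[[268.0, 173.0], [301.0, 173.0], [301.0, 264.0], [268.0, 264.0]]
[[0.5245, -0.3067, 0.078], [0.5512, -0.2995, 0.078], [0.5741, -0.3786, 0.078], [0.5453, -0.3864, 0.078]] [[ 0.54834504 -0.34131095  0.078     ]]
[[0.4932, -0.2236, 0.028], [0.5355, -0.2121, 0.028], [0.5808, -0.3797, 0.028], [0.5388, -0.3911, 0.028]] [ 0.53707595 -0.30164372  0.028     ]
190 [[65, 124, 161], [71, 126, 169], [74, 91, 103], [85, 94, 95], [75, 87, 95], [82, 93, 94], [63, 115, 148], [65, 116, 150]]
215 [[46, 74, 97], [45, 75, 97], [69, 86, 87], [82, 91, 100], [81, 91, 99], [84, 91, 98], [64, 115, 148], [66, 114, 147]]
240 [[53, 88, 116], [55, 89, 117], [67, 79, 87], [86, 94, 99], [82, 91, 95], [81, 85, 90], [80, 134, 159], [76, 136, 164]]
247 [[62, 74, 77], [56, 65, 70], [68, 79, 83], [87, 91, 96], [88, 92, 98], [87, 95, 97], [60, 75, 80], [62, 71, 74]]
250 [[56, 64, 67], [55, 64, 69], [63, 68, 75], [66, 72, 79], [65, 72, 77], [71, 76, 83], [62, 71, 76], [61, 68, 74]]
253 [[61, 65, 73], [58, 71, 73], [65, 77, 80], [57, 71, 76], [62, 69, 77], [67, 74, 84], [64, 72, 77], [58, 70, 76]]
```

Emit:
jog_arm([
  {"gripper": 0.5,"offset": [-0.015,0,0.02],"rotation": [0,0,0]},
  {"gripper": 0.5,"offset": [-0.015,0,0.02],"rotation": [0,0,0]},
  {"gripper": 0.5,"offset": [0,0,0.02],"rotation": [0,0,0]},
  {"gripper": 0.5,"offset": [0,0,0],"rotation": [0,0,0]},
  {"gripper": 0.5,"offset": [0,0,0],"rotation": [0,0,0]},
  {"gripper": 0.5,"offset": [0,0,0],"rotation": [0,0,0]},
])

```text
clock: 10.85
position: [0.5503, -0.3585, 0.1678]
ee_rot: [0.607, 0.794, 0.0, 0.001]
ft_force: [-0.3, -0.2, 0.4]
grip_width: 0.5
grasp_force: 0.0
```

```bash
python3 - <<'E'
from h import *
import pickle
c=cam("wrist");w=imaging.camera("wrist");cv2.imwrite("pics/w4.png",w);pickle.dump(c,open("w4.pkl","wb"))
o=manip.get_obs();print(o["position"],o["ee_rot"])
cv2.imwrite("pics/c4.png",cv2.resize(w[0:280,200:380],None,fx=2.1,fy=2.1))
E
```

```text
[ 0.55023886 -0.35869837  0.16776545] [6.07511761e-01 7.94310026e-01 4.04750415e-04 9.37535630e-04]
```

View pics/c4.png

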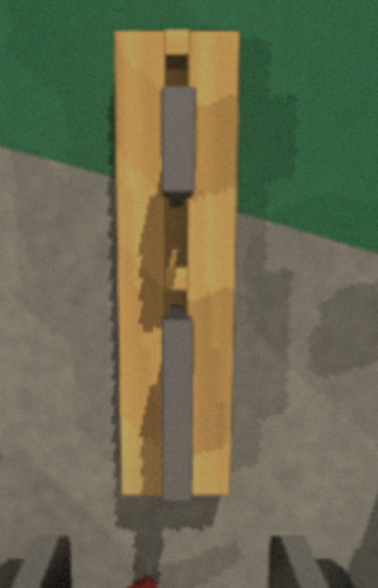

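In the crop the wide bar's top face runs (162–192, 318) to (164–191, 498), i.e. full-image centres (284.2,151.4) and (284.5,237.1).

```bash
python3 - <<'E'
from h import *
import pickle
c3=pickle.load(open("w3.pkl","rb"));c4=pickle.load(open("w4.pkl","rb"));w=cv2.imread("pics/w3.png")
print(w[176:190,284].mean(1).astype(int),w[176:190,284].tolist()[::3])
e4=[[284.2,151.2],[284.4,236.7]]
print(tri(c3,[[284,183],[283.5,248.5]],c4,e4).round(4).tolist())
P=onz(c4,e4,.078);print(P,P.mean(0),np.linalg.norm(P[0]-P[1]),np.degrees(np.arctan2(*(P[0]-P[1])[:2])))
P=onz(c3,[[284,183],[283.5,248.5]],.078);print(P,P.mean(0))
E
```

```text
[60 58 60 54 61 59 58 72 86 93 88 92 90 86] [[56, 61, 65], [49, 55, 60], [54, 57, 64], [85, 95, 100], [83, 90, 97]]
[[0.5393, -0.311, 0.0808, 0.0004], [0.554, -0.3652, 0.0864, 0.0001]]
[[ 0.53920023 -0.31123055  0.078     ]
 [ 0.5549355  -0.36800503  0.078     ]] [ 0.54706787 -0.33961779  0.078     ] 0.05891468678062288 -15.490926219162123
[[ 0.53966922 -0.31138341  0.078     ]
 [ 0.55486632 -0.36833394  0.078     ]] [ 0.54726777 -0.33985867  0.078     ]
```

Emit:
jog_arm([
  {"gripper": 0.5,"offset": [0.019,0.002,0],"rotation": [0,0,0]},
  {"gripper": 0.5,"offset": [0,0,0.025],"rotation": [0,0,0]},
  {"gripper": 0.5,"offset": [0,0,0.025],"rotation": [0,0,0]},
  {"gripper": 0.5,"offset": [0,0,0.025],"rotation": [0,0,0]},
  {"gripper": 0.5,"offset": [0,0,0.02],"rotation": [0,0,0]},
  {"gripper": 0.5,"offset": [0,0,0.012],"rotation": [0,0,0]},
  {"gripper": 0.5,"offset": [0,0,0],"rotation": [0,0,0]},
  {"gripper": 0.2,"offset": [0,0,0],"rotation": [0,0,0]},
  {"gripper": 0.2,"offset": [0,0,0],"rotation": [0,0,0]},
  {"gripper": 0,"offset": [0,0,0],"rotation": [0,0,0]},
  {"gripper": 0,"offset": [0,0,0],"rotation": [0,0,0]},
  {"gripper": 0,"offset": [0,0,0],"rotation": [0,0,0]},
  {"gripper": 0,"offset": [0,0,0],"rotation": [0,0,0]},
], newtons=50)

```text
clock: 12.2
position: [0.5473, -0.3406, 0.0607]
ee_rot: [0.608, 0.794, 0.0, 0.001]
ft_force: [0.9, 0.2, 6.1]
grip_width: 0.106
grasp_force: 49.5
```

Emit:
jog_arm([
  {"gripper": 0,"offset": [0,0,-0.006],"rotation": [0,0,0]},
  {"gripper": 0,"offset": [0,0,-0.01],"rotation": [0,0,0]},
  {"gripper": 0,"offset": [0,0,-0.015],"rotation": [0,0,0]},
  {"gripper": 0,"offset": [0,0,-0.025],"rotation": [0,0,0]},
  {"gripper": 0,"offset": [0,0,-0.03],"rotation": [0,0,0]},
  {"gripper": 0,"offset": [0,0,-0.03],"rotation": [0,0,0]},
  {"gripper": 0,"offset": [0,0,-0.02],"rotation": [0,0,0]},
  {"gripper": 0,"offset": [0,0,-0.004],"rotation": [0,0,0]},
  {"gripper": 0,"offset": [0,0,0],"rotation": [0,0,5.8]},
  {"gripper": 0,"offset": [0,0,0],"rotation": [0,0,5.8]},
  {"gripper": 0,"offset": [0,0,0],"rotation": [0,0,5.8]},
  {"gripper": 0,"offset": [0,0,0],"rotation": [0,0,5.8]},
  {"gripper": 0,"offset": [0,0,0],"rotation": [0,0,0]},
])

```text
clock: 13.5
position: [0.5461, -0.34, 0.199]
ee_rot: [0.756, 0.655, -0.0, -0.0]
ft_force: [-0.9, 0.1, 0.2]
grip_width: 0.107
grasp_force: 48.8
```

Emit:
jog_arm([
  {"gripper": 0,"offset": [0.02,-0.0015,0],"rotation": [0,0,0]},
  {"gripper": 0,"offset": [0.03,-0.0022,0],"rotation": [0,0,0]},
  {"gripper": 0,"offset": [0.0362,-0.0026,0],"rotation": [0,0,0]},
  {"gripper": 0,"offset": [0.0362,-0.0026,0],"rotation": [0,0,0]},
  {"gripper": 0,"offset": [0.0362,-0.0026,0],"rotation": [0,0,0]},
  {"gripper": 0,"offset": [0.0362,-0.0026,0],"rotation": [0,0,0]},
  {"gripper": 0,"offset": [0.0362,-0.0026,0],"rotation": [0,0,0]},
  {"gripper": 0,"offset": [0.0362,-0.0026,0],"rotation": [0,0,0]},
  {"gripper": 0,"offset": [0.0362,-0.0026,0],"rotation": [0,0,0]},
  {"gripper": 0,"offset": [0.0362,-0.0026,0],"rotation": [0,0,0]},
  {"gripper": 0,"offset": [0.0362,-0.0026,0],"rotation": [0,0,0]},
  {"gripper": 0,"offset": [0.0362,-0.0026,0],"rotation": [0,0,0]},
  {"gripper": 0,"offset": [0.0222,-0.0015,0],"rotation": [0,0,0]},
  {"gripper": 0,"offset": [0,0,0],"rotation": [0,0,0]},
  {"gripper": 0,"offset": [0,0,0],"rotation": [0,0,0]},
  {"gripper": 0,"offset": [0,0,0],"rotation": [0,0,0]},
])

```text
clock: 15.1
position: [0.5765, 0.0926, 0.1994]
ee_rot: [0.755, 0.655, -0.0, 0.0]
ft_force: [-0.3, -0.8, -0.7]
grip_width: 0.104
grasp_force: 48.8
```

```bash
python3 - <<'E'
from h import *
import pickle
c=cam("wrist");w=imaging.camera("wrist");cv2.imwrite("pics/w5.png",w);pickle.dump(c,open("w5.pkl","wb"))
t=imaging.camera("top");cv2.imwrite("pics/t5.png",t)
o=manip.get_obs();print(o["position"],o["ee_rot"],o["grasp_force"],o["ft_force"])
E
```

```text
[0.57659911 0.09268573 0.19945362] [7.55580189e-01 6.55056154e-01 3.10478734e-05 1.07133101e-04] 48.7969046831131 [-0.08789452  0.31184689  0.45835883]
```

View pics/w5.png

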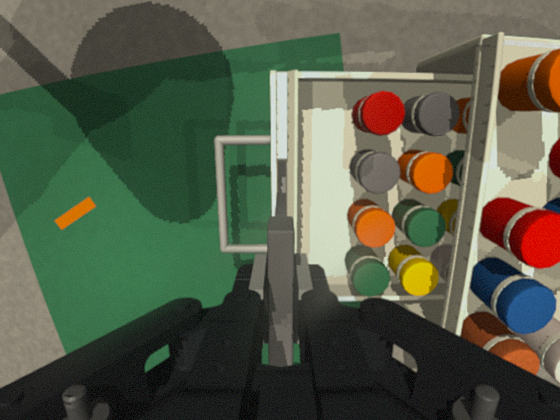

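The held holder's bar is at x≈268–294 and y≈217–365, and the pocket's far end is visible at (277–286, 160). I'll use the far end of each to check the alignment.

```bash
python3 - <<'E'
from h import *
import pickle
c=pickle.load(open("w5.pkl","rb"));w=cv2.imread("pics/w5.png");g=w.mean(2)
c2=pickle.load(open("w2.pkl","rb"))
for r in(165,172,180): print(r,g[r,266:304].astype(int))
print("col",g[150:175,282].astype(int));
for r in(222,240,260): print(r,g[r,260:304].astype(int))
m=(g>120)
hsv=cv2.cvtColor(w,cv2.COLOR_BGR2HSV);m=((hsv[...,1]<70)&(hsv[...,2]>90))
ys=np.arange(150,238);xs=[np.flatnonzero(m[y,208:236]).mean()+208 for y in ys];f=np.polyfit(ys,xs,1)
y=[k for k in range(125,262) if m[k,int(round(np.polyval(f,k)))]];e=[[np.polyval(f,k),k] for k in(y[0],y[-1])];P=onz(c,e,.034)
print(e,P.mean(0),np.linalg.norm(P[0]-P[1]),np.degrees(np.arctan2(*(P[0]-P[1])[:2])))
d=(P[0]-P[1])/np.linalg.norm(P[0]-P[1]);n=np.array([d[1],-d[0],0]);q=P.mean(0)+.0545*n;print("pocket",q, n)
print("bar end",onz(c,[[281,217]],.2168), onz(c,[[281.5,160.]],.042))
E
```

```text
165 [ 75  80  75  74 126 203 220 216 219 214 176 115  82  79  81  75  74  78
  82  86 116 158 167 171 169 168 165 174 194 208 201 160 115 107 111 107
 132 187]
172 [ 56  57  56  53  93 174 215 218 216 215 186 115  81  75  81  80  81  85
  80  87 110 153 168 167 167 167 166 176 196 207 195 144 112 108 106 128
 167 188]
180 [ 83  85  80  74 108 174 213 217 218 218 187 109  76  77  76  91 132 138
 131 119 115 145 169 167 167 167 170 174 199 207 197 142 113 108 107 106
 132 185]
col [214 216 215 216 217 215 218 215 175 124  91  87  78  78  84  74  83  80
  81  83  81  80  81  81  82]
222 [ 82  78  79  81  83  87  89  83  77  83  84  88  88  87  90  86  85  88
  85  86  87  85  94  91  87  86  88  83  88  90  89  83  83 133 199 208
 177 123 106 110 110 134 179 190]
240 [ 87  85  87  83  88  81  88  74  87  91  97  89  98  94  92  93  96  95
  95  94  94  95  94  95  93  94  94  93  93  97  91  98  93  85 123 192
 177 123 104 108 134 186 189 186]
260 [108 107 113 112 112 104  64  55  79  90  92  91  91  92  94  93  88  95
  97  90  96  92  95  96  97  93  94  99  92  93  98  98  90  75  62  59
  71  69  75  70  85 109 120 116]
[[np.float64(217.87934556725722), 135], [np.float64(223.73429079637913), 252]] [0.52236122 0.10186406 0.034     ] 0.10842450968491535 7.908506011337922
pocket [0.57634287 0.09436532 0.034     ] [ 0.99048905 -0.13759159  0.        ]
bar end [[0.58051668 0.12668317 0.2168    ]] [[0.58141683 0.12714967 0.042     ]]
```

Emit:
jog_arm([
  {"gripper": 0,"offset": [-0.001,0,0.01],"rotation": [0,0,0]},
  {"gripper": 0,"offset": [0,0,0.02],"rotation": [0,0,0]},
  {"gripper": 0,"offset": [0,0,0.025],"rotation": [0,0,0]},
  {"gripper": 0,"offset": [0,0,0.02],"rotation": [0,0,0]},
  {"gripper": 0,"offset": [0,0,0.015],"rotation": [0,0,0]},
  {"gripper": 0,"offset": [0,0,0.004],"rotation": [0,0,0]},
  {"gripper": 0,"offset": [0,0,0],"rotation": [0,0,0]},
  {"gripper": 0,"offset": [0,0,0],"rotation": [0,0,0]},
  {"gripper": 0,"offset": [0,0,0],"rotation": [0,0,0]},
])

```text
clock: 16.1
position: [0.577, 0.0932, 0.1063]
ee_rot: [0.755, 0.656, 0.001, 0.0]
ft_force: [0.1, 0.2, -1.5]
grip_width: 0.107
grasp_force: 48.8
```

Emit:
jog_arm([
  {"gripper": 0,"offset": [0,0,0.003],"rotation": [0,0,0]},
  {"gripper": 0,"offset": [0,0,0.003],"rotation": [0,0,0]},
  {"gripper": 0,"offset": [0,0,0.003],"rotation": [0,0,0]},
  {"gripper": 0,"offset": [0,0,0.003],"rotation": [0,0,0]},
  {"gripper": 0,"offset": [0,0,0],"rotation": [0,0,0]},
  {"gripper": 0,"offset": [0,0,0],"rotation": [0,0,0]},
])

```text
clock: 16.7
position: [0.5764, 0.0931, 0.0932]
ee_rot: [0.755, 0.656, -0.0, -0.0]
ft_force: [0.2, 0.3, 0.6]
grip_width: 0.107
grasp_force: 48.8
```

Emit:
jog_arm([
  {"gripper": 0,"offset": [0,0,0.003],"rotation": [0,0,0]},
  {"gripper": 0,"offset": [0,0,0.003],"rotation": [0,0,0]},
  {"gripper": 0,"offset": [0,0,0.003],"rotation": [0,0,0]},
  {"gripper": 0,"offset": [0,0,0.003],"rotation": [0,0,0]},
  {"gripper": 0,"offset": [0,0,0.003],"rotation": [0,0,0]},
  {"gripper": 0,"offset": [0,0,0.002],"rotation": [0,0,0]},
  {"gripper": 0,"offset": [0,0,0],"rotation": [0,0,0]},
  {"gripper": 0,"offset": [0,0,0],"rotation": [0,0,0]},
])

```text
clock: 17.5
position: [0.5764, 0.0931, 0.0763]
ee_rot: [0.755, 0.656, 0.0, -0.0]
ft_force: [-0.3, -0.2, 0.7]
grip_width: 0.106
grasp_force: 48.8
```

Emit:
jog_arm([
  {"gripper": 0,"offset": [0,0,0.002],"rotation": [0,0,0]},
  {"gripper": 0,"offset": [0,0,0.002],"rotation": [0,0,0]},
  {"gripper": 0,"offset": [0,0,0.002],"rotation": [0,0,0]},
  {"gripper": 0,"offset": [0,0,0.001],"rotation": [0,0,0]},
  {"gripper": 0,"offset": [0,0,0],"rotation": [0,0,0]},
  {"gripper": 0,"offset": [0,0,0],"rotation": [0,0,0]},
])

```text
clock: 18.1
position: [0.5766, 0.0932, 0.0696]
ee_rot: [0.755, 0.656, 0.0, 0.0]
ft_force: [-0.5, -0.3, 4.6]
grip_width: 0.106
grasp_force: 49.4
```

Emit:
jog_arm([
  {"gripper": 0,"offset": [0,0,0.002],"rotation": [0,0,0]},
  {"gripper": 0,"offset": [0,0,0.002],"rotation": [0,0,0]},
  {"gripper": 0,"offset": [0,0,0],"rotation": [0,0,0]},
  {"gripper": 0,"offset": [0,0,0],"rotation": [0,0,0]},
  {"gripper": 0,"offset": [0,0,0],"rotation": [0,0,0]},
])

```text
clock: 18.6
position: [0.5766, 0.0932, 0.0656]
ee_rot: [0.755, 0.656, 0.0, 0.0]
ft_force: [-1.0, 0.6, 7.1]
grip_width: 0.108
grasp_force: 49.8
```

The spring behaves as described, so I press on to the hard stop.

Emit:
jog_arm([
  {"gripper": 0,"offset": [0,0,0.001],"rotation": [0,0,0]},
  {"gripper": 0,"offset": [0,0,0.001],"rotation": [0,0,0]},
  {"gripper": 0,"offset": [0,0,0],"rotation": [0,0,0]},
  {"gripper": 0,"offset": [0,0,0],"rotation": [0,0,0]},
  {"gripper": 0,"offset": [0,0,0],"rotation": [0,0,0]},
])

```text
clock: 19.1
position: [0.5772, 0.0931, 0.0645]
ee_rot: [0.755, 0.655, 0.001, 0.0]
ft_force: [-2.6, -0.5, 14.5]
grip_width: 0.107
grasp_force: 50.9
```

```bash
python3 - <<'E'
from h import *
w=imaging.camera("wrist");t=imaging.camera("top")
x=cv2.resize(t[130:250,200:460],None,fx=2.2,fy=2.2,interpolation=cv2.INTER_CUBIC)
cv2.imwrite("pics/c6.png",np.vstack([cv2.resize(w[120:400],(572,286)),x]))
o=manip.get_obs();print(o["position"],o["ft_force"],o["grasp_force"])
E
```

```text
[0.57727815 0.0931428  0.06449566] [-1.68815645 -0.43229134 14.26212204] 50.947169065475464
```

View pics/c6.png

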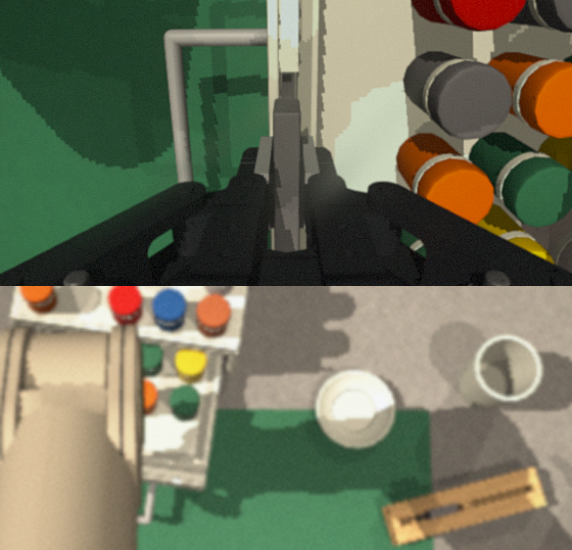

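The holder is seated in the pocket, with its bar at (287,98–250) in line with the slot. The tray is still out, the narrow holder is still in the stand, and the force shows the clip on its hard stop.

```bash
python3 -c "
from workcell import workorder
print(workorder.hand_in())"
```

```text
the job is handed in; nothing more can be done
None
```

The job is handed in, with no verdict returned: the tray stopped hard after about 94 mm of measured travel (limit 93 mm), the wide holder is held pressed on the clip's stop at about 14 N, and nothing else was touched.

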